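Slide the propagator lid open past its vent stop

ROBOT

A 7-joint arm with a two-finger parallel gripper is mounted at the origin on the work surface. World frame = base frame: x ahead of the robot, y to its left, z up, the work surface at z = 0. Lengths are in m, angles in degrees, forces in N, time in s.
With the tool pointing down it reaches from about 0.425 to 0.875 m from the base axis. Payload 4.7 kg.
Tool frame: the origin (TCP) lies at the very end of the fingers, on their centre line; the grasp point (between the pads) lies 19 mm behind it; z points along the fingers, y is the direction in which the jaws open and shut (so a half turn about z gives the same grasp; the last joint's range is limited). The gripper opens to 87 mm and grips with 3 to 60 N. Pads are 19 mm wide; open, the fingers measure 117 mm over their backs; the gripper's body (75 mm by 190 mm) begins 51 mm behind the grasp point.
Start: joints at [-66.171, 18.392, -4.016, 83.108, 1.295, 78.541, -3.26], TCP at [0.254, 0.598, 0.223] pointing down, gripper open.
Joint ranges: [-163.93, 163.93], [-17.29, 119.83], [-79.2, 71.16], [3.27, 140.29], [-89.18, 269.18], [5.43, 117.66], [-154.24, 154.24]. Speed limits (degrees/s): [147.25, 147.25, 180, 180, 180, 180, 180].

INTERFACE

Orientations are given as [roll, pitch, yaw] about the fixed x, y, z axes, in that order (R = Rz(yaw) Ry(pitch) Rx(roll)).
In Python, from cell import * gives the robot as it stands.
- The arm moves only by the tool arm_command, never from a script. Its argument "targets" is a list that holds one entry, the list of rows, each a list of 7 numbers: the shift along the tool's x, y, z in m, then the turn, a rotation vector about the tool's x, y, z in degrees, then the gripper's target within -1 to 1 (shut at 1, half-way at 0, fully open at -1). In form: [[[tx, ty, tz, rx, ry, rz, claw], ...]]. A call has 1 to 10 rows; each row is the pose to reach, as a shift and turn from the pose commanded when the call began, along the tool's axes at that moment; what a row does not reach only later rows make up. A row lasts 1/10 s, in which the tool goes at most 50 mm and 8.59 degrees, less where a joint would pass 70% of its speed; a pose out of reach is approached as far as the arm can. A call with a gripper value outside its range is refused whole. The fingers move at their own pace and stop on an object; "newtons" is the grip in N (left out, the last holds). Time passes only in rows, so rows that repeat a pose let the fingers close. It gives the time, the measured TCP pose, the force and the opening at its end, in the units of the state.
- get_obs(): the state, without advancing time (a new reading comes with each control period).
- read_camera(name): name is "scene" or "top" or "wrist"; returns a dict with "img" (384x512x3 uint8, red, green, blue), "z_map" (384x512 float32, m along the optical axis (not along the pixel's ray), 0 where there is no reading), "K" (3x3 intrinsics, pixels), "D" ([k1, k2, p1, p2, k3] as OpenCV has them; the pictures are not rectified), "origin" and "attitude" of the camera in the world. Camera axes: x right, y down, z forward; pixel columns grow to the right and rows downward; lengths in m; the calibration is good to about 2 mm. A picture is of the moment at which its call begins.
- sign_off(): hands the job in, once; it reports no verdict.
Trained networks look in the newest picture that a camera, given by its name, has taken for a name from the list of things; names that differ only in an ending like _2 or _b are one class to them, and where a whole thing is asked for, a point or a joint stands for the part that bears it (a point fixed in the world has none). Each returns a list of dicts, best first, with "conf" (0 to 1); they miss things now and then, are a little off and sometimes report something else, mostly with a low value. They report only what shows in the picture. A call takes as long as a camera call.
- search_frame(thing, camera): "position" ([column, row] in pixels, amid what is visible of it).
The state is a dict: "time_s": time; "qpos": joint angles; "joint_velocities": joint speeds; "effort": joint torques, N m; "tool_pos": TCP position; "tool_rot": TCP orientation; "force": force on the tool from outside, world axes, zero at the start; "wrist_torque": the same for the moment, N m; "grip_width": finger opening in m.
Only numpy, scipy, OpenCV 4.12 (cv2) and the standard library are available. Lean on these libraries where they do the work, as an engineer would, in place of code of your own. Each camera call takes 0.05 s, during which the arm holds its last target.

TASK

The seed propagator is getting too warm in the sun: slide its glazed lid all the way open. Press the orange release plate of the spring stop down and, keeping it down, push the lid along by its black pull past the stop and on until it is fully open, so that the plate springs back up; then take the hand away. Only press and push with the fingers - do not grip the pull or touch the rubber bumper on its far side - and leave the pots, the plant marker and the watering can where they are.

Things in the scene. Friction and masses are not known exactly. Their poses are not given: they have to be found in the camera images.
- case: seed propagator: green-framed glazed case fixed on the table, 240 mm deep (own x), 420 long (own y), 110 high. Origin under its centre on the table; own -x is its front (robot side), +y the way the lid opens, z up. 'Case' coordinates below are in this frame, mm. In front of case x = -122 only the release plate and the lid's pull rise above z = 104. Lid top z = 134
- sash (a joint): how far the glazed lid has slid open along case +y, m: 0 shut, 0.140 fully open at its end stop. 0.5 to 1 kg, captive in its track (no lifting), friction about 2 N plus 8 N per m/s. At 0.030 a lug under its pull meets the orange tongue and stops, unless the release plate is held 8 mm or more down; past 0.048 the lug is clear and the plate can spring up behind it
- pull_face (a point): centre of the pushing face (looks to case -y) of the lid's black pull, an upright plate 8 mm thick; moves with the lid. Face: case x -146 to -88, z 133 to 160, so it passes 3 mm above the raised release plate. Site at case (-133.5, -54, 146.5) when the lid is shut, plus the lid's travel in y
- bumper: black rubber bumper block 14 x 6 x 14 mm on the far (+y) side of the pull, origin at its centre, case x -121 to -107; meets a bracket (case x -120 to -108, y 100 to 110, up to z 157) when the lid is fully open; not to be touched
- plate: orange release plate of the spring stop, 110 mm (case y) x 25 mm (case x) x 6 mm, level; origin at the centre of its top, at case (-133.5, -43, 130) when up. May be pressed anywhere along its length; a finger can slide along it, and off its +y end. Its tongue, level with it, juts 12 mm inboard at case y -16 to -6 into the way of the lid's lug
- plunger (a joint): how far the release plate (on its spring plunger) is pressed down, m: 0 up, 0.012 fully down; spring of 4 N at the start rising to about 9 N fully down
- pot_a: loose green glass pot, 68 mm across, 62 mm high, origin under its centre; stands on the table in front of the case; to be left alone
- pot_b: loose amber glass pot, same size, origin under its centre; to be left alone
- marker: loose wooden plant marker lying on the table, 114 x 22 x 5 mm, origin near its middle at its underside; to be left alone
- can: loose blue plastic watering can with a white hinged spout cap, body 112 mm across, 165 mm high overall, origin under the body's centre; stands beyond the case's -y end; to be left alone

How it is judged (in metres and radians):
On the way:
1. the release plate is held down by the fingers while the lid's lug passes over the stop (value of joint plunger above 0.005 m and value of joint sash between 0.034 and 0.048 m and contact force between the fingers and plate above 1 N), for 0.02 s.
At the end, for the whole second after the job is handed in: the lid is at rest fully open (within 7 mm of its end stop), the release plate has sprung back up (within 2 mm), and the pots, marker and can stand or lie within 15 mm of where they were, upright (value of joint sash above 0.133 m and value of joint plunger below 0.002 m and velocity of joint sash between -0.01 and 0.01 m/s and distance of each of pot_a, pot_b, marker, can from where it was at the start of the episode below 0.015 m and angle between each of pot_a, pot_b, can's own z axis and vertical below 0.2 rad); the robot touches nothing.
It fails at once if the pull is pinched or hooked: the fingers touch the bumper on its far side (contact force between the fingers and bumper above 1 N).
It fails at once if a pot, the marker or the watering can is lifted, carried or knocked more than 15 mm (distance of any of pot_a, pot_b, marker, can from where it was at the start of the episode above 0.015 m).
It also fails if it takes over 35 s, if anything falls off the work surface, if the arm or the gripper's body presses on something with over 40 N, if the wrist force passes 120 N, or if a joint passes its speed limit or range.

## Working session

There is one attempt and no reset: what is moved stays moved. The work goes in short steps, Python scripts to look and compute and a tool call to move; the robot and the scene stay as the last step left them, time stands still between calls to the robot, and variables do not carry over. Pictures are saved under pics/ and viewed, and the job is handed in when it is done.

Besides the shell and the picture viewer there is one more tool, called after ">>>" as name([rows], argument=value, ...), one row to a line, values as JSON. arm_command: Moves the arm, as the interface text tells. Its arguments: {"type":"object","properties":{"targets":{"type":"array","items":{"type":"array","items":{"type":"array","items":{"type":"number"}}}},"newtons":{"type":"number"}},"required":["targets"]}

```bash
mkdir -p pics; ls; python3 - <<'E'
from cell import *
import cv2,numpy as np
o=get_obs();print({k:np.round(v,4) for k,v in o.items()})
for n in ["scene","top","wrist"]:
    c=read_camera(n);cv2.imwrite(f"pics/{n}0.png",c["img"][:,:,::-1]);np.savez(f"{n}0.npz",**c)
    print(n,c["K"],c["D"],c["origin"],c["attitude"])
    for t in ["plate","pull_face","bumper","case","pot_a","marker","can"]:
        print(t,[(np.round(d["position"]),round(d["conf"],2)) for d in search_frame(t,n)][:3])
print(get_obs()["time_s"])
E
```

```text
pics
{'time_s': np.float64(0.0), 'qpos': array([-66.1717,  18.4368,  -4.0151,  83.1737,   1.2954,  78.541 ,
        -3.2618]), 'joint_velocities': array([-0.0327, -0.1036, -0.0082,  0.0549, -0.0394,  0.0357, -0.0614]), 'effort': array([ 7.00000e-04, -4.91294e+01, -4.03400e-01, -3.12521e+01,
       -6.36000e-02,  4.40000e-02,  2.00000e-04]), 'tool_pos': array([0.254 , 0.5977, 0.2215]), 'tool_rot': array([-1.798938e+02,  6.200000e-03,  1.569793e+02]), 'force': array([0.3004, 0.2261, 0.587 ]), 'wrist_torque': array([0.0305, 0.006 , 0.0066]), 'grip_width': np.float64(0.0869)}
scene [[488.78510581   0.         250.90052775]
 [  0.         488.78510581 191.6155771 ]
 [  0.           0.           1.        ]] [-0.1930368  0.         0.         0.         0.       ] [ 1.09868075 -0.31270295  0.95219598] [-143.18029068   -0.92096872   65.09623642]
plate [(array([273., 176.]), 0.58)]
pull_face [(array([283., 229.]), 0.88)]
bumper []
case [(array([314., 227.]), 0.58), (array([173., 235.]), 0.57)]
pot_a [(array([268., 153.]), 0.83), (array([335., 142.]), 0.72)]
marker [(array([214., 188.]), 0.61
[... 237 characters left out ...]
6621 -0.03247432  1.14135629] [-172.14498822   -1.68493871  -90.93248694]
plate [(array([205., 193.]), 0.98)]
pull_face [(array([231., 132.]), 0.73)]
bumper [(array([233., 134.]), 0.66)]
case [(array([188., 135.]), 0.7)]
pot_a [(array([188., 244.]), 0.9), (array([112., 242.]), 0.74)]
marker [(array([257., 241.]), 0.69)]
can [(array([322., 185.]), 0.68)]
wrist [[292.65686162   0.         252.03119049]
 [  0.         292.65686162 190.45694669]
 [  0.           0.           1.        ]] [-0.0014079  0.         0.         0.         0.       ] [0.17536261 0.63047714 0.38394909] [ 1.62085533e+02 -7.45631089e-02  6.69613768e+01]
plate []
pull_face []
bumper []
case []
pot_a []
marker []
can []
1.2
```

View pics/scene0.png

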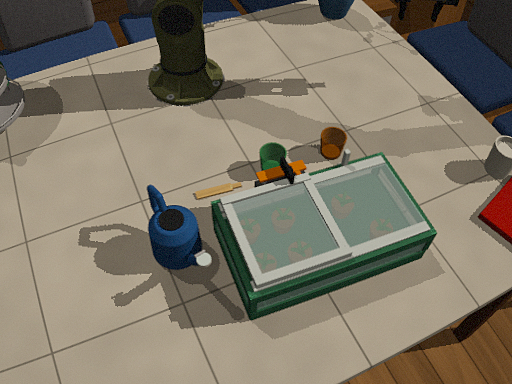

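View pics/top0.png

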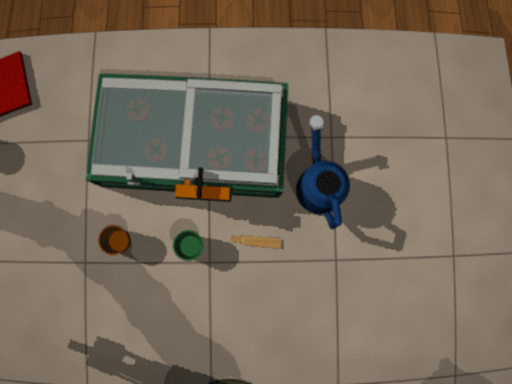

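The scene shows the case with the orange plate at about (273,176) and the pull at (290,170). In the top view the plate spans columns 176–231 at row 191, the pull is at (200,183), and the bracket at (133,175). The lid opens to image left (world +y).

```bash
cat > h.py <<'E'
import numpy as np,cv2
from scipy.spatial.transform import Rotation as R
def cloud(c):
    h,w=c["z_map"].shape
    u,v=np.meshgrid(np.arange(w),np.arange(h))
    p=cv2.undistortPoints(np.stack([u,v],-1).reshape(-1,1,2).astype(np.float64),c["K"],c["D"]).reshape(h,w,2)
    z=c["z_map"];P=np.dstack([p[...,0]*z,p[...,1]*z,z])
    A=np.asarray(c["attitude"]); M=A if A.shape==(3,3) else R.from_euler("xyz",A,degrees=True).as_matrix()
    return P@M.T+np.asarray(c["origin"])
def masks(c):
    hsv=cv2.cvtColor(c["img"],cv2.COLOR_RGB2HSV);H,S,V=cv2.split(hsv)
    return hsv,(H>=5)&(H<=18)&(S>200)&(V>90)
E
python3 - <<'E'
from h import *
for n in ["top","scene"]:
    c=dict(np.load(n+"0.npz"));W=cloud(c)
    hsv,m=masks(c)
    k=m&(W[...,2]>.115)&(W[...,2]<.14)
    p=W[k];print(n,k.sum(),p.mean(0),np.median(p[:,2]))
    r=cv2.minAreaRect((p[:,:2]*1000).astype(np.float32));print(r)
    print(cv2.boxPoints(r))
    # table z check, case top region
    t=W[(abs(W[...,2])<.01)];print("table",len(t),np.median(t[:,2]))
    k=(W[...,2]>.09)&(W[...,2]<.15)&(W[...,0]>.3)&(W[...,0]<.9)&(abs(W[...,1])<.5)
    n_,lab,st,_=cv2.connectedComponentsWithStats(k.astype(np.uint8))
    i=1+np.argmax(st[1:,4]);q=W[lab==i]; 
    r=cv2.minAreaRect((q[:,:2]*1000).astype(np.float32));print("case",r,st[i]);print(cv2.boxPoints(r))
    q=W[(W[...,2]>.145)&(W[...,2]<.17)&(W[...,0]>.3)&(W[...,0]<.7)&(W[...,1]>-.1)&(W[...,1]<.5)]
    print("pull/bracket",np.round(q[:40],3).tolist())
E
```

```text
top 609 [0.52061943 0.04308199 0.12986884] 0.1299670482830939
((524.9730834960938, 42.69468688964844), (110.58805847167969, 35.234561920166016), 85.76362609863281)
[[503.31927  -11.146858]
 [538.4576   -13.74968 ]
 [546.6269    96.53623 ]
 [511.4886    99.13905 ]]
table 151776 -4.988175109577053e-05
case ((644.3065795898438, 77.0087890625), (422.1810302734375, 268.1617431640625), 85.71804809570312) [   86    73   203   129 21702]
[[ 494.839    -123.481415]
 [ 762.2522   -143.5036  ]
 [ 793.7742    277.499   ]
 [ 526.36096   297.52118 ]]
pull/bracket [[0.566, 0.048, 0.161], [0.566, 0.046, 0.16], [0.566, 0.044, 0.16], [0.565, 0.042, 0.162], [0.563, 0.048, 0.162], [0.564, 0.047, 0.157], [0.564, 0.044, 0.158], [0.564, 0.042, 0.158], [0.565, 0.041, 0.153], [0.562, 0.048, 0.157], [0.562, 0.047, 0.156], [0.561, 0.044, 0.162], [0.562, 0.042, 0.159], [0.562, 0.041, 0.155], [0.56, 0.048, 0.16], [0.559, 0.046, 0.161], [0.559, 0.044, 0.161], [0.559, 0.042, 0.16], [0.561, 0.041, 0.154], [0.558, 0.048, 0.159], [0.558, 0.046, 0.159], [0.558, 0.044, 0.157], [0.557, 0.042, 0.161], [0.559, 0.041, 0.15
[... 1134 characters left out ...]
0.189, 0.158], [0.551, 0.191, 0.157], [0.551, 0.193, 0.157], [0.546, 0.184, 0.152], [0.549, 0.185, 0.155], [0.549, 0.188, 0.154], [0.552, 0.187, 0.158], [0.555, 0.188, 0.16], [0.554, 0.192, 0.157], [0.546, 0.185, 0.149], [0.549, 0.186, 0.151], [0.553, 0.185, 0.156], [0.555, 0.186, 0.157], [0.555, 0.189, 0.156], [0.554, 0.192, 0.154], [0.547, 0.185, 0.147], [0.55, 0.185, 0.149], [0.554, 0.185, 0.153], [0.554, 0.187, 0.153], [0.555, 0.19, 0.152], [0.556, 0.191, 0.153], [0.552, 0.184, 0.149], [0.555, 0.184, 0.151], [0.555, 0.187, 0.151], [0.557, 0.188, 0.152], [0.555, 0.193, 0.148], [0.506, 0.05, 0.159], [0.507, 0.052, 0.159], [0.555, 0.185, 0.148], [0.557, 0.186, 0.149], [0.556, 0.193, 0.146]]
```

```bash
cat >> h.py <<'E'
yaw=np.deg2rad(-4.3);O=np.array([656.,76.,0])
ex=np.array([np.cos(yaw),np.sin(yaw),0]);ey=np.array([-np.sin(yaw),np.cos(yaw),0])
RC=np.stack([ex,ey,[0,0,1]],1)
def tocase(W): return (W*1000-O)@RC
def toworld(p): return (RC@np.array(p)+O)/1000
E
python3 - <<'E'
from h import *
for n in ["top","scene"]:
    c=dict(np.load(n+"0.npz"));C=tocase(cloud(c))
    hsv,_=masks(c)
    k=(C[...,2]>150)&(C[...,2]<166)&(C[...,0]>-150)&(C[...,0]<-80)
    q=C[k&(C[...,1]<60)&(C[...,1]>-100)];print(n,"pull",len(q),np.percentile(q,[2,50,98],axis=0).round(1).tolist())
    q=C[k&(C[...,1]>60)&(C[...,1]<140)];print(n,"bracket",len(q),np.percentile(q,[2,50,98],axis=0).round(1).tolist() )
    hsv,m=masks(c);q=C[m&(abs(C[...,2]-130)<8)];print("plate",np.percentile(q,[1,99],axis=0).round(1).tolist())
    k=(abs(C[...,2]-134)<5)&(abs(C[...,0])<130)&(abs(C[...,1])<240)&(hsv[...,1]<60);q=C[k];print("lid",np.percentile(q,[1,99],axis=0).round(1).tolist())
    k=(C[...,2]>90)&(abs(C[...,0])<135)&(abs(C[...,1])<240);q=C[k];print("case",np.percentile(q,[.2,99.8],axis=0).round(1).tolist())
    img=c["img"]
c=dict(np.load("scene0.npz"));cv2.imwrite("pics/sc_crop.png",cv2.resize(c["img"][130:230,220:380,::-1],None,fx=5,fy=5,interpolation=2)[:600,:800])
print(np.round(toworld([-133.5,-67,0]),4))
E
```

```text
top pull 152 [[-145.4, -42.5, 152.1], [-115.9, -38.3, 159.3], [-88.1, -29.8, 162.1]]
top bracket 36 [[-119.2, 98.9, 151.0], [-112.9, 103.0, 156.7], [-107.6, 108.6, 159.8]]
plate [[-145.4, -97.3, 125.4], [-113.1, 10.5, 134.4]]
lid [[-105.4, -193.0, 129.1], [106.3, 6.3, 137.4]]
case [[-133.6, -209.8, 94.5], [120.4, 209.0, 160.2]]
scene pull 140 [[-144.8, -43.6, 151.0], [-114.5, -39.9, 159.3], [-88.6, -30.1, 162.7]]
scene bracket 30 [[-121.2, 100.1, 151.0], [-113.5, 103.2, 155.5], [-107.8, 108.5, 159.4]]
plate [[-146.3, -98.0, 125.3], [-113.5, 9.8, 134.5]]
lid [[-107.5, -193.5, 129.1], [106.5, 7.3, 137.3]]
case [[-133.4, -210.7, 91.0], [120.3, 209.1, 160.0]]
[0.5179 0.0192 0.    ]
```

View pics/sc_crop.png

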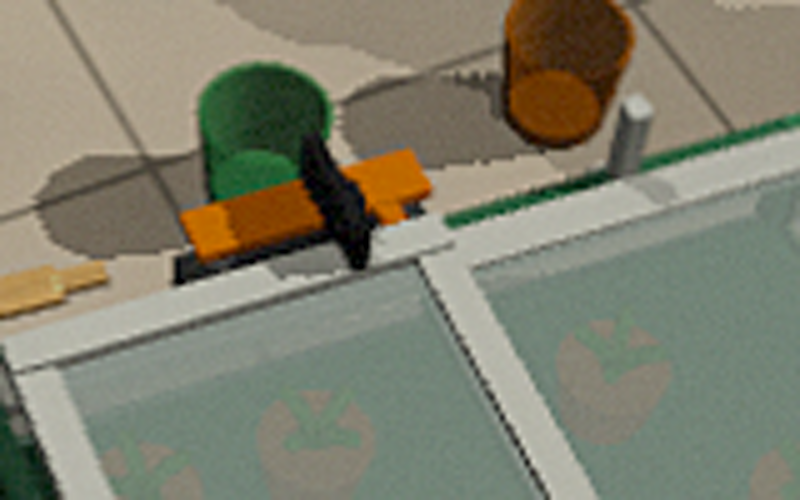

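The crop shows the black pull across the orange plate, with the bracket to the right at about (630,135). The case frame fits to about 1 mm. The pull face is at case y ≈ -43, so the lid is already about 11 mm open.

```bash
cat >> h.py <<'E'
def shift(o,p):
    """tool-frame shift & turn from measured pose to case point p (mm), tool down, tool y along case y"""
    Rt=R.from_euler("xyz",o["tool_rot"],degrees=True)
    d=Rt.inv().apply(toworld(p)-np.asarray(o["tool_pos"]))
    G=R.from_matrix(np.stack([-ex,ey,[0,0,-1]],1))
    return d.round(4),(Rt.inv()*G).as_rotvec(degrees=True).round(2)
def show(o): print(o["time_s"],"case",tocase(np.asarray(o["tool_pos"])).round(2),"rot",np.round(o["tool_rot"],2),"F",np.round(o["force"],2),"w",round(float(o["grip_width"]),4))
E
python3 - <<'E'
from cell import *
from h import *
o=get_obs();show(o);print(shift(o,[-133.5,-75,200]))
E
```

```text
1.2 case [-439.78  490.64  222.56] rot [1.8000e+02 1.0000e-02 1.5698e+02] F [ 0.13 -0.16  0.58] w 0.0868
(array([-0.4716, -0.4374,  0.0226]), array([ 0.000e+00,  1.000e-02, -1.872e+01]))
```

>>> arm_command([
  [[-0.033,-0.031,0,0,0,-1.3,1],[-0.066,-0.061,0,0,0,-2.6,1],[-0.099,-0.092,0,0,0,-4,1],[-0.132,-0.122,0,0,0,-5.3,1],[-0.165,-0.153,0,0,0,-6.6,1],[-0.198,-0.184,0,0,0,-8,1],[-0.231,-0.214,0,0,0,-9.3,1],[-0.264,-0.245,0,0,0,-10.6,1],[-0.297,-0.275,0,0,0,-12,1],[-0.33,-0.306,0,0,0,-13.3,1]],
])

```text
time_s: 2.2
tool_pos: [0.4389, 0.1859, 0.223]
tool_rot: [179.9, 0.0, 170.3]
force: [1.6, 0.5, -0.0]
grip_width: 0.0145
```

```bash
python3 - <<'E'
from cell import *
from h import *
o=get_obs();show(o);print(shift(o,[-133.5,-75,200]))
E
```

```text
2.2 case [-224.77   93.31  222.96] rot [1.7994e+02 4.0000e-02 1.7034e+02] F [ 1.59  0.48 -0.02] w 0.0145
(array([-0.1066, -0.1591,  0.0229]), array([ 0.06,  0.05, -5.36]))
```

>>> arm_command([
  [[-0.027,-0.04,0,0,0,-1.3,1],[-0.054,-0.08,0,0,0,-2.7,1],[-0.08,-0.12,0,0,0,-4,1],[-0.107,-0.16,0,0,0,-5.4,1],[-0.107,-0.16,0.02,0,0,-5.4,1],[-0.107,-0.16,0.02,0,0,-5.4,1]],
])

```text
time_s: 2.8
tool_pos: [0.5155, 0.0103, 0.2006]
tool_rot: [-180.0, -0.2, 175.5]
force: [0.7, 1.1, -1.8]
grip_width: 0.0003
```

```bash
python3 - <<'E'
from cell import *
from h import *
o=get_obs();show(o);print(shift(o,[-133.5,-75,140]))
for n in ["wrist","scene"]:
    c=read_camera(n);cv2.imwrite(f"pics/{n}1.png",c["img"][:,:,::-1]);np.savez(n+"1.npz",**c)
C=tocase(cloud(c));cv2.imwrite("pics/scene1c.png",cv2.resize(c["img"][90:240,200:400,::-1],None,fx=4,fy=4,interpolation=2))
E
```

```text
2.8 case [-135.23  -76.07  200.64] rot [-179.96   -0.22  175.49] F [ 0.67  1.14 -1.81] w 0.0003
(array([-0.002 ,  0.0011,  0.0606]), array([-0.04, -0.22, -0.21]))
```

View pics/wrist1.png

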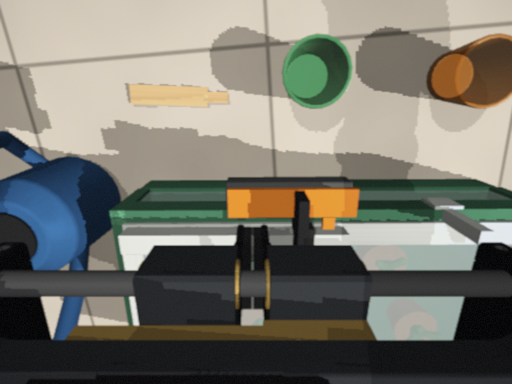

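View pics/scene1c.png

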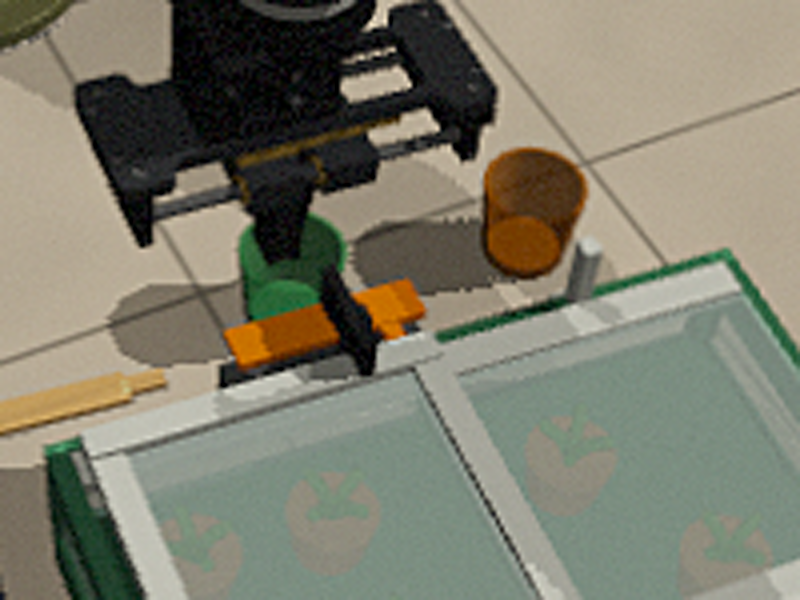

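The wrist view shows the fingers closed above the plate's -y part (the plate spans columns 227–358 at row 200), with the pull at (303,215) ahead of them. I'll descend, then press.

>>> arm_command([
  [[-0.001,0,0.03,0,0,0,1],[-0.0015,0,0.055,0,0,0,1],[-0.0015,0,0.062,0,0,0,1],[-0.0015,0,0.066,0,0,0,1],[-0.0015,0,0.066,0,0,0,1]],
])

```text
time_s: 3.4
tool_pos: [0.5187, 0.0124, 0.1374]
tool_rot: [180.0, 0.1, 175.7]
force: [-0.4, 0.6, -1.5]
grip_width: 0.0007
```

```bash
python3 - <<'E'
from cell import *
from h import *
o=get_obs();show(o);print(shift(o,[-133.5,-75,119.5]))
E
```

```text
3.4 case [-132.15  -73.71  137.41] rot [1.7997e+02 6.0000e-02 1.7575e+02] F [-0.38  0.61 -1.46] w 0.0007
(array([ 0.0014, -0.0013,  0.0179]), array([0.03, 0.06, 0.05]))
```

>>> arm_command([
  [[0.001,0,0.004,0,0,0,1],[0.001,0,0.008,0,0,0,1],[0.001,0,0.012,0,0,0,1],[0.001,0,0.015,0,0,0,1],[0.001,0,0.018,0,0,0,1],[0.001,0,0.018,0,0,0,1],[0.001,0,0.018,0,0,0,1]],
])

```text
time_s: 4.1
tool_pos: [0.5181, 0.012, 0.1199]
tool_rot: [179.9, 0.1, 175.7]
force: [-1.5, -0.1, 7.2]
grip_width: 0.0003
```

```bash
python3 - <<'E'
from cell import *
from h import *
o=get_obs();show(o)
c=read_camera("scene");C=tocase(cloud(c));hsv,m=masks(c)
q=C[m&(C[...,2]>100)&(C[...,2]<140)&(abs(C[...,0]+130)<20)];print(len(q),np.median(q[:,2]))
cv2.imwrite("pics/scene2c.png",cv2.resize(c["img"][90:240,200:400,::-1],None,fx=4,fy=4,interpolation=2))
show(get_obs())
E
```

```text
4.1 case [-132.75  -74.15  119.86] rot [1.7994e+02 1.0000e-01 1.7568e+02] F [-1.54 -0.13  7.19] w 0.0003
276 120.08917625160659
4.15 case [-132.72  -74.16  119.91] rot [1.7994e+02 1.0000e-01 1.7567e+02] F [-1.73 -0.21  8.1 ] w 0.0001
```

View pics/scene2c.png

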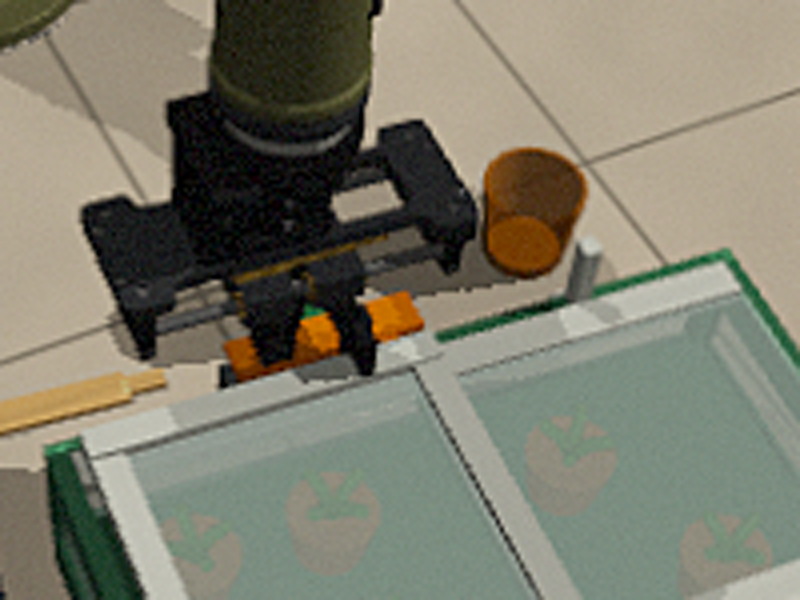

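The plate is measured 10 mm down (z 120) and the force is about 8 N. I'll push along +y while holding the height.

>>> arm_command([
  [[0.001,0.005,0.0005,0,0,0,1],[0.001,0.01,0.0005,0,0,0,1],[0.001,0.015,0.0005,0,0,0,1],[0.001,0.02,0.0005,0,0,0,1],[0.001,0.025,0.0005,0,0,0,1],[0.001,0.03,0.0005,0,0,0,1],[0.001,0.035,0.0005,0,0,0,1]],
])

```text
time_s: 4.85
tool_pos: [0.5202, 0.0428, 0.1196]
tool_rot: [-179.8, 0.2, 175.5]
force: [-1.6, -8.9, 8.6]
grip_width: 0.0003
```

```bash
cat >> h.py <<'E'
def look(c,tag=None):
    C=tocase(cloud(c));hsv,m=masks(c)
    q=C[m&(C[...,2]>100)&(C[...,2]<140)&(abs(C[...,0]+130)<20)&(C[...,1]>-100)&(C[...,1]<13)];print("plate",len(q),np.median(q[:,2]))
    k=(C[...,2]>150)&(C[...,2]<166)&(C[...,0]>-112)&(C[...,0]<-86)&(C[...,1]>-60)&(C[...,1]<98)
    q=C[k];print("pull inner part y",len(q),np.percentile(q[:,1],[2,50,98]).round(1) if len(q) else None)
    if tag: cv2.imwrite(f"pics/{tag}.png",cv2.resize(c["img"][90:240,200:400,::-1],None,fx=4,fy=4,interpolation=2))
E
python3 - <<'E'
from cell import *
from h import *
o=get_obs();show(o);look(read_camera("scene"),"scene3c")
E
```

```text
4.85 case [-132.94  -43.25  119.57] rot [-1.7978e+02  1.6000e-01  1.7553e+02] F [-1.57 -8.87  8.57] w 0.0003
plate 286 119.47934506273648
pull inner part y 64 [-32.6 -29.3 -17.8]
```

View pics/scene3c.png

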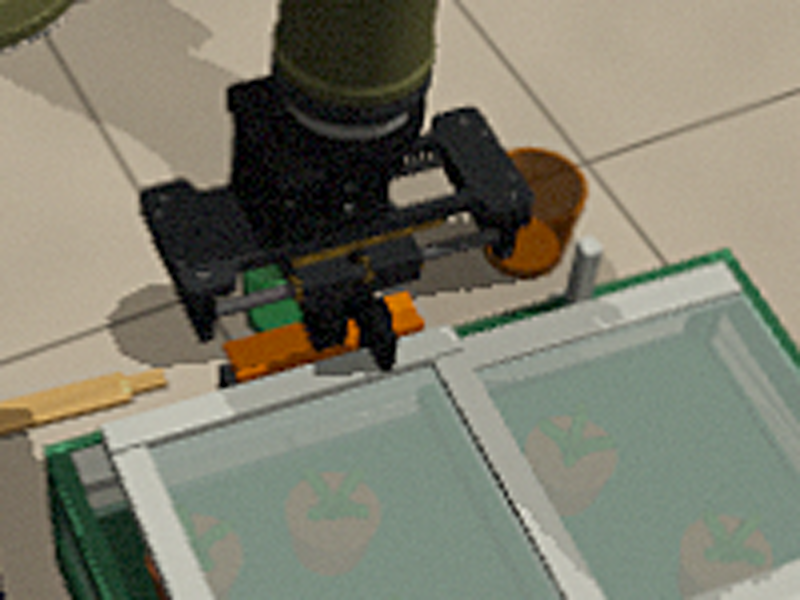

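The pull is moving with the fingers: the pull is at (380,330) and the plate stays at z 119.5. The face is at y ≈ -32.6, so travel is about 21 mm. Before going on, I'll check how low the gripper's +y end piece hangs above the bracket.

```bash
python3 - <<'E'
from cell import *
from h import *
for n in("scene","top"):
    c=read_camera(n)
    C=tocase(cloud(c));k=(C[...,1]>20)&(C[...,1]<90)&(abs(C[...,0]+133)<60)&(C[...,2]>145)
    q=C[k];print(n,len(q),np.percentile(q,[0,2,50,98,100],axis=0).round(0).tolist())
E
```

```text
scene 564 [[-171.0, 20.0, 188.0], [-166.0, 21.0, 193.0], [-123.0, 36.0, 231.0], [-96.0, 51.0, 234.0], [-95.0, 54.0, 236.0]]
top 2 [[-166.0, 50.0, 229.0], [-166.0, 50.0, 229.0], [-166.0, 51.0, 230.0], [-165.0, 51.0, 231.0], [-165.0, 51.0, 232.0]]
```

>>> arm_command([
  [[0.0005,0.006,0.0003,0,0,0,1],[0.0005,0.012,0.0003,0,0,0,1],[0.0005,0.018,0.0003,0,0,0,1],[0.0005,0.024,0.0003,0,0,0,1],[0.0005,0.03,0.0003,0,0,0,1],[0.0005,0.036,0.0003,0,0,0,1]],
])

```text
time_s: 5.6
tool_pos: [0.5228, 0.0789, 0.1195]
tool_rot: [-179.8, 0.2, 175.5]
force: [0.0, -8.5, 9.2]
grip_width: 0.0006
```

```bash
python3 - <<'E'
from cell import *
from h import *
o=get_obs();show(o);look(read_camera("scene"),"scene4c")
E
```

```text
5.6 case [-133.01   -7.06  119.5 ] rot [-179.8     0.2   175.53] F [ 0.01 -8.47  9.17] w 0.0006
plate 367 119.7347776061638
pull inner part y 66 [ 4.8  7.9 16.7]
```

View pics/scene4c.png

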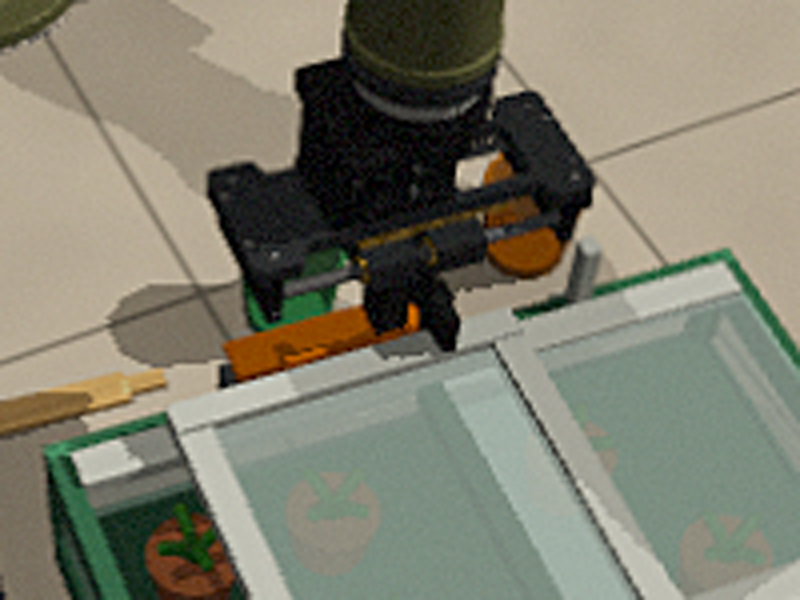

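The pull is past the plate's tongue at (445,320), with travel about 58 mm. The plate is still down (z 119.7, 9 N), and the gripper clears the bracket (lowest point z 188 against 157). Continuing.

>>> arm_command([
  [[0.0005,0.006,0,0,0,0,1],[0.0005,0.012,0,0,0,0,1],[0.0005,0.018,0,0,0,0,1],[0.0005,0.024,0,0,0,0,1],[0.0005,0.03,0,0,0,0,1],[0.0005,0.036,0,0,0,0,1],[0.0005,0.042,0,0,0,0,1],[0.0005,0.048,0,0,0,0,1],[0.0005,0.054,0,0,0,0,1],[0.0005,0.06,0,0,0,0,1]],
])

```text
time_s: 6.65
tool_pos: [0.5252, 0.143, 0.1176]
tool_rot: [-180.0, 0.0, 175.7]
force: [1.2, -2.7, 0.7]
grip_width: 0.0002
```

```bash
python3 - <<'E'
from cell import *
from h import *
o=get_obs();show(o);look(read_camera("scene"),"scene5c")
E
```

```text
6.65 case [-135.5    56.98  117.6 ] rot [-179.99    0.    175.69] F [ 1.16 -2.68  0.69] w 0.0002
plate 496 130.45021820276065
pull inner part y 64 [69.5 72.7 83.4]
```

View pics/scene5c.png

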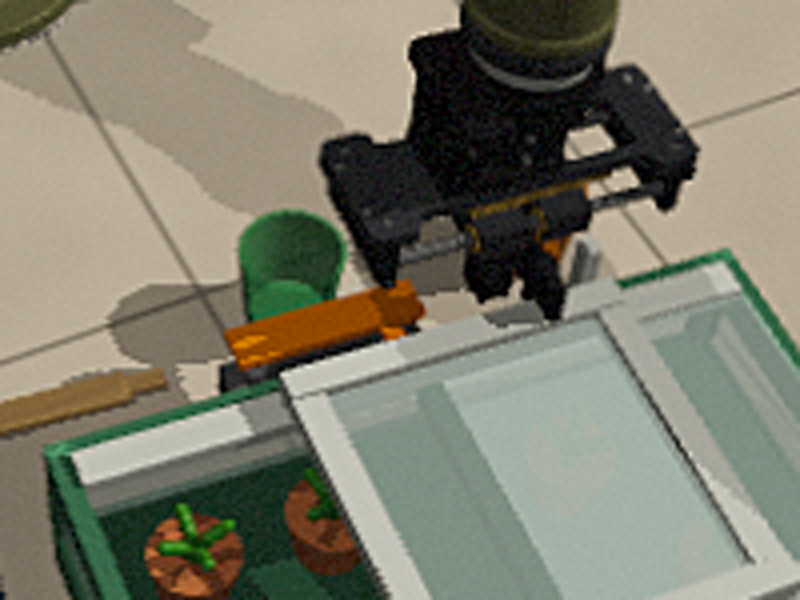

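The plate has sprung up (z 130.4). Travel is about 123 mm, so I'll push the last 17 mm gently into the stop.

>>> arm_command([
  [[-0.001,0.004,-0.002,0,0,0,1],[-0.001,0.008,-0.002,0,0,0,1],[-0.001,0.012,-0.002,0,0,0,1],[-0.001,0.015,-0.002,0,0,0,1],[-0.001,0.017,-0.002,0,0,0,1],[-0.001,0.018,-0.002,0,0,0,1],[-0.001,0.019,-0.002,0,0,0,1],[-0.001,0.019,-0.002,0,0,0,1]],
])

```text
time_s: 7.5
tool_pos: [0.527, 0.1596, 0.1195]
tool_rot: [-179.9, -0.1, 175.6]
force: [-2.8, -5.6, -0.6]
grip_width: 0.0003
```

```bash
python3 - <<'E'
from cell import *
from h import *
o=get_obs();show(o);look(read_camera("scene"),"scene6c")
E
```

```text
7.5 case [-134.95   73.68  119.51] rot [-1.7986e+02 -9.0000e-02  1.7561e+02] F [-2.83 -5.6  -0.62] w 0.0003
plate 504 130.36280918763876
pull inner part y 60 [86.4 89.2 96. ]
```

>>> arm_command([
  [[0,0.002,0,0,0,0,1],[0,0.003,0,0,0,0,1],[0,0.003,0,0,0,0,1]],
])

```text
time_s: 7.85
tool_pos: [0.5269, 0.1596, 0.1195]
tool_rot: [-179.7, -0.2, 175.5]
force: [-4.8, -10.0, 3.4]
grip_width: 0.0006
```

```bash
python3 - <<'E'
from cell import *
from h import *
o=get_obs();show(o);look(read_camera("scene"),"scene7c")
E
```

```text
7.85 case [-135.02   73.72  119.48] rot [-1.7966e+02 -1.7000e-01  1.7551e+02] F [-4.8  -9.96  3.38] w 0.0006
plate 499 130.20704770254764
pull inner part y 61 [85.6 89.4 95.4]
```

The TCP has stopped moving and the force rose to 10 N, so the lid is at its end stop. Next I'll back off along -y, then rise straight up.

>>> arm_command([
  [[0,-0.004,0,0,0,0,1],[0,-0.01,0,0,0,0,1],[0,-0.014,0,0,0,0,1],[0,-0.014,-0.02,0,0,0,1],[0,-0.014,-0.05,0,0,0,1],[0,-0.014,-0.09,0,0,0,1],[0,-0.014,-0.12,0,0,0,1],[0,-0.014,-0.15,0,0,0,1],[0,-0.014,-0.15,0,0,0,1]],
])

```text
time_s: 8.8
tool_pos: [0.5293, 0.1516, 0.275]
tool_rot: [179.7, 0.5, 175.7]
force: [0.7, 0.5, 0.6]
grip_width: 0.0005
```

```bash
python3 - <<'E'
from cell import *
from h import *
o=get_obs();show(o)
for n in("scene","top"):
    c=read_camera(n);look(c,"fin_"+n); cv2.imwrite(f"pics/fin_{n}_full.png",c["img"][:,:,::-1])
    for t in ["pot_a","marker","can"]:
        print(t,[(np.round(d["position"]),round(d["conf"],2)) for d in search_frame(t,n)][:3])
E
```

```text
8.8 case [-132.02   65.91  274.99] rot [179.7    0.48 175.71] F [0.72 0.51 0.64] w 0.0005
plate 520 130.3813946906638
pull inner part y 62 [85.7 88.9 95.1]
pot_a [(array([268., 155.]), 0.71), (array([332., 141.]), 0.71)]
marker [(array([214., 190.]), 0.7)]
can [(array([172., 238.]), 0.73), (array([335., 209.]), 0.45)]
plate 646 129.77161854130537
pull inner part y 0 None
pot_a [(array([186., 243.]), 0.65)]
marker [(array([257., 240.]), 0.68)]
can [(array([321., 183.]), 0.96)]
```

View pics/fin_scene_full.png

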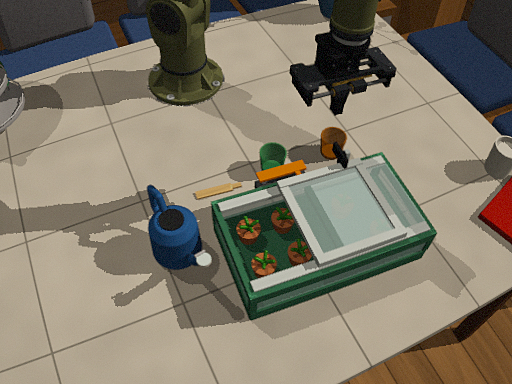

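The lid is fully open with the pull at the bracket (342,155). The plate is up, the other objects are where they were, and the hand is clear at (340,85). Handing in.

```bash
python3 -c "
from cell import *
print(sign_off())"
```

```text
the job is handed in; nothing more can be done
None
```

The lid is fully open and the release plate has sprung back up; I handed the job in at about 9 s. With the fingers closed I pressed the plate about 10 mm down (8–9 N). I held it there while pushing the lid by its pull past the stop, then on to the end stop. Then I backed off and lifted the hand clear.

**Last checks:**
- **Lid:** the pull face is at case y ≈ 86 mm, which is about 140 mm of travel. At the end the tool stopped moving and the force rose to 10 N. The lid was already about 11 mm open at the start.
- **Plate:** its top is back at z ≈ 130 mm. It measured about 119.5 mm in the pictures just before and just after the lug passed the stop.
- **Other objects:** the first-listed pot, the marker and the can are within 2 px of where they were in both camera views. The amber pot shows unmoved in the scene view (within 3 px), but the detector missed it in the last top view.
- **Hand:** the tool is about 0.11 m above the pull, and the residual force reading is about 1 N, which is sensor noise.

In the last top picture my pull measurement found no points, so the final lid position rests on the scene camera and the end-stop force. The bumper was never approached, as the fingers stayed on the -y side of the pull.

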